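# Seat the egg cup in its saucer

## Task

Breakfast for two is nearly laid: one egg cup is seated in the round well of its saucer, but the other, with its boiled egg, still stands off-centre on the ledge of its own saucer. Nudge that cup with light taps of the closed fingertips, never gripping or lifting it, until its foot drops fully home in the well in the middle of its saucer, level, and with the egg still sitting upright in it. Do not touch either egg or tip the cup, leave the saucer where it stands, do not disturb the other setting or the things around, and draw the hand away at the end.

Things in the scene. Friction and masses are not known exactly. Their poses are not given: they have to be found in the camera images.
- saucer: the saucer of the cup that is off-centre: white glazed saucer, round, 132 mm across; a flat ledge (its top 10 mm above the worktop, out to 115 mm across) runs round the well in the middle; upturned lip 15 mm high. Origin: centre of its underside, on the worktop; z up; yaw means nothing. Loose, about 0.26 kg
- cup: the egg cup to be centred, on the ledge 22 to 33 mm off the saucer's middle (underside 10 mm above the worktop; 6 mm once in the well): white glazed egg cup 42 mm high: round foot 46 mm across, narrow stem, bowl 50 mm across outside from 20 mm up to the rim. Origin: centre of the foot's underside, z up. Loose, about 0.1 kg; slides easily on the glaze, but tips if pushed hard or high up
- saucer_well (a point): centre of the floor of that saucer's well, 6 mm above the worktop. The well is round, 52 mm across, 4 mm deep: 3 mm of play all round the foot. Pushed towards it, the cup stays level on the ledge until about 12 mm from the middle, then its leading edge dips; pushed on to the middle it drops in and the well's far wall stops it
- egg_center (a point): boiled brown egg, 42 mm thick and 56 mm tall, about 60 g, sitting loose and upright in the bowl of that cup; the point is its centre at its thickest part, 38 mm above the underside of the cup's foot; its top is 70 mm above it and it stays inside the bowl's outline
- saucer_done: the saucer of the other setting, the same in kind and size, about 0.2 to 0.45 m to the left or right of the first
- cup_done: the other egg cup, the same in kind and size, already seated in its saucer's well: leave it alone
- egg_done_center (a point): the egg in the other cup, the same in kind: leave it alone
- spoon_a: steel teaspoon 130 mm long lying between the two saucers; a bystander (origin: centre of its underside)
- spoon_b: steel teaspoon 130 mm long lying on the left, by the salt mill; a bystander (origin: centre of its underside)
- timer: round white and grey kitchen timer, 66 mm across, 49 mm high, on the right; a bystander (origin: centre of its underside)
- salt_mill: light wooden salt mill, 55 mm across, 140 mm high, on the left; a bystander (origin: centre of its underside)
- mug: white mug with a handle, 96 mm high, on the right towards the back; a bystander (origin: centre of its underside)

How it is judged:
By the outcome, as a careful person would: the job done as asked, in the order asked, and still so for the second after the job is handed in, with the robot touching nothing.
It also fails if it takes over 40 s, if anything falls off the work surface, if the arm or the gripper's body presses on something with over 40 N, if the wrist force passes 120 N, or if a joint passes its speed limit or range.

## Robot

A 6-joint arm with a two-finger parallel gripper is mounted at the origin on a cart in front of the work surface, level with it; the furniture and walls round the work are solid. World frame = base frame: x ahead of the robot, y to its left, z up, the work surface at z = 0. Lengths are in m, angles in degrees, forces in N, time in s.
With the tool pointing down it reaches from about 0.375 to 0.9 m from the base axis. Payload 3.1 kg.
Tool frame: the origin (TCP) lies at the very end of the fingers, on their centre line; the grasp point (between the pads) lies behind it (bot.grip_depth is the z of the grasp point in the tool frame, in m); z points along the fingers, y is the direction in which the jaws open and shut (so a half turn about z gives the same grasp; the last joint's range is limited). The gripper opens to 87 mm and grips with 3 to 60 N. Pads are 19 mm wide; open, the fingers measure 117 mm over their backs; the gripper's body (75 mm by 190 mm) begins 51 mm behind the grasp point.
Start: joints at [-10.227, 30.224, 82.088, -0, 67.689, -10.227], TCP at [0.625, 0, 0.223] pointing down, gripper open.
Joint ranges: [-176.69, 176.69], [-43.24, 126.21], [12.49, 139.97], [-82, 262], [0, 151.66], [-163.58, 163.58]. Speed limits (degrees/s): [159.86, 159.86, 180, 180, 180, 180].

## Interface

Orientations are given as a 3x3 rotation matrix whose columns are the frame's x, y, z axes.
In Python, from rig import bot, vision gives the robot as it stands. The module is installed in compiled form; this text tells all that it offers.
- The arm moves only by the shell command python3 -m jog 'ROWS'. ROWS is JSON, a list of rows, each a list of 3 entries, a list of its own where there are three numbers: the shift along the tool's x, y, z in mm, then the turn, a rotation vector about the tool's x, y, z in degrees, then the closure, from 0 (fully open) to 1 (shut). In form: [[[dx, dy, dz], [wx, wy, wz], fingers], ...]. A call has 1 to 12 rows; each row is the pose to reach, as a shift and turn from the pose commanded when the call began, along the tool's axes at that moment; what a row does not reach only later rows make up. A row lasts 1/12 s, in which the tool goes at most 41.7 mm and 7.16 degrees, less where a joint would pass 70% of its speed; a pose out of reach is approached as far as the arm can. A call with a gripper value outside its range is refused whole. The fingers move at their own pace and stop on an object; the grip force is fixed at half the most. Time passes only in rows, so rows that repeat a pose let the fingers close. It gives the time, the measured TCP pose, the force and the opening at its end, in the units of the state.
- bot.read_state(): the state, without advancing time (a new reading comes with each control period).
- vision.capture(name): name is "scene" or "side" or "wrist"; returns the picture (400x640x3 uint8, red, green, blue); there is no depth.
- vision.camera_info(name): a dict with "intrinsics" (3x3 intrinsics, pixels), "dist" ([k1, k2, p1, p2, k3] as OpenCV has them; the pictures are not rectified), "camera_from_world" (4x4, takes a point from world to camera coordinates); the wrist camera has in their place "mount" (4x4, takes a point from camera to tool coordinates, whose origin is the TCP and whose axes are the flange's). Camera axes: x right, y up, looking along -z (the intrinsics and any distortion apply to the point x, -y, -z); pixel columns grow to the right and rows downward; lengths in m; the calibration is good to about 2 mm. A picture is of the moment at which its call begins: read the wrist's pose just before it. camera_info takes no time and is no camera call.
- bot.hand_in(): hands the job in, once; it reports no verdict.
The state is a dict: "time_s": time; "joint_positions": joint angles; "qvel": joint speeds; "tau": joint torques, N m; "position": TCP position; "tcp_rot": TCP orientation; "force": force on the tool from outside, world axes, zero at the start; "moment": the same for the moment, N m; "opening": opening from 0.0 (shut) to 1.0 (fully open).
Only numpy, scipy, OpenCV 4.12 (cv2) and the standard library are available. Lean on these libraries where they do the work, as an engineer would, in place of code of your own. Each camera call takes 0.05 s, during which the arm holds its last target. There are 200 camera calls.

## Working session

There is one attempt and no reset: what is moved stays moved. The work goes in short steps, Python scripts to look and compute and a shell command to move; the robot and the scene stay as the last step left them, time stands still between calls to the robot, and variables do not carry over. Pictures are saved under pics/ and viewed, about 8 in all and at most 12, crops included, and the job is handed in when it is done.

```bash
mkdir -p pics
python3 - <<'E'
from rig import bot, vision
import cv2, numpy as np
s=bot.read_state(); print(s['time_s'],s['position'],s['tcp_rot'],s['opening'],bot.grip_depth)
for n in ("scene","side","wrist"):
    im=vision.capture(n); cv2.imwrite(f"pics/{n}0.png",im[:,:,::-1]); print(n,vision.camera_info(n))
a=cv2.imread("pics/scene0.png");b=cv2.imread("pics/side0.png")
cv2.imwrite("pics/both0.png",np.vstack([a,b])[:, :])
E
```

```text
0.0 [6.24273067e-01 1.51080911e-04 2.21575439e-01] [[ 1.10282778e-05  9.99997734e-01 -2.12895745e-03]
 [ 9.99999938e-01 -1.02776042e-05  3.52612155e-04]
 [ 3.52589475e-04 -2.12896121e-03 -9.99997672e-01]] 0.9994070632492255 -0.0187
scene {'intrinsics': array([[497.36123088,   0.        , 320.09664028],
       [  0.        , 497.36123088, 207.16680953],
       [  0.        ,   0.        ,   1.        ]]), 'dist': array([0.05472976, 0.        , 0.        , 0.        , 0.        ]), 'camera_from_world': array([[-0.53428862, -0.84519044,  0.01374008,  0.25794186],
       [ 0.49887057, -0.30215653,  0.81229895, -0.3088565 ],
       [-0.68239565,  0.44085661,  0.58307943, -0.97816857],
       [ 0.        ,  0.        ,  0.        ,  1.        ]])}
side {'intrinsics': array([[374.08812833,   0.        , 320.01265546],
       [  0.        , 374.08812833, 204.34968688],
       [  0.        ,   0.        ,   1.        ]]), 'dist': array([-0.07902569,  0.        ,  0.        ,  0.        ,  0.        ]), 'camera_from_world': array([[-0.82664973, -0.56215655, -0.02510458,  0.41408944],
       [ 0.18520661, -0.31393131,  0.93120655, -0.17763777],
       [-0.53136498,  0.76513211,  0.36362634, -0.85729375],
       [ 0.        ,  0.        ,  0.        ,  1.        ]])}
wrist {'intrinsics': array([[306.85930855,   0.        , 322.4199094 ],
       [  0.        , 306.85930855, 197.44296431],
       [  0.        ,   0.        ,   1.        ]]), 'dist': array([-0.04542979,  0.        ,  0.        ,  0.        ,  0.        ]), 'mount': array([[ 1.51712977e-04,  9.63993840e-01,  2.65924527e-01,
         7.29540871e-02],
       [ 9.99999932e-01, -2.35403919e-04,  2.82843263e-04,
        -3.85764543e-04],
       [ 3.35258839e-04,  2.65924466e-01, -9.63993810e-01,
        -1.61874718e-01],
       [ 0.00000000e+00,  0.00000000e+00,  0.00000000e+00,
         1.00000000e+00]])}
```

View pics/scene0.png

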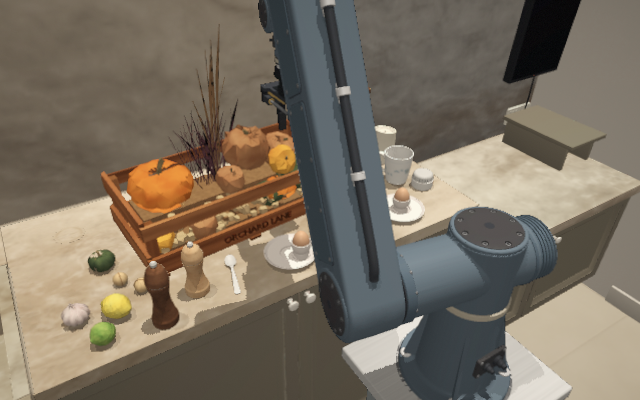

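View pics/side0.png

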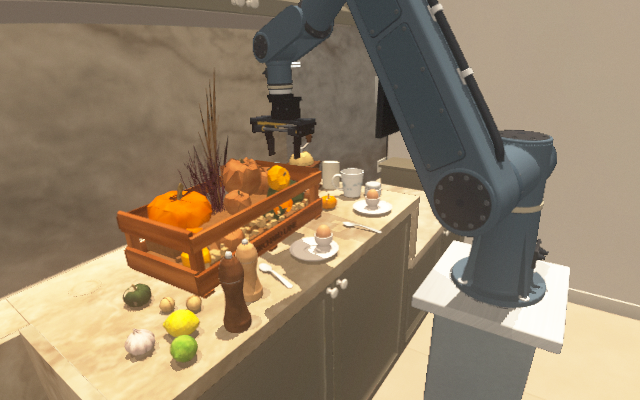

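The side view shows the off-centre cup on the left saucer, with saucer centre at about (315,249) and cup at (323,240). The right setting is at about (373,205). Next I'll cast rays for these and write the helpers.

```bash
cat > h.py <<'E'
from rig import bot, vision
import cv2, numpy as np
def pose(name,st=None):
    i=vision.camera_info(name)
    if name=="wrist":
        T=np.eye(4);T[:3,:3]=st['tcp_rot'];T[:3,3]=st['position']; W=T@i['mount']
    else: W=np.linalg.inv(i['camera_from_world'])
    return i['intrinsics'],i['dist'],W
def ray(P,uv):
    K,d,W=P
    n=cv2.undistortPoints(np.array([[uv]],float),K,d)[0,0]
    return W[:3,3], W[:3,:3]@np.array([n[0],-n[1],-1])
def plane(P,uv,z):
    o,r=ray(P,uv); return o+r*(z-o[2])/r[2]
def proj(P,p):
    K,d,W=P; c=np.linalg.inv(W)@np.append(p,1); c=c[:3]*[1,-1,-1]
    return cv2.projectPoints(c[None],np.zeros(3),np.zeros(3),K,d)[0].ravel()
E
python3 - <<'E'
from h import *
for n,l in (("side",[((315,249),.012),((323,241),.04),((373,206),.012),((262,265),0),((292,288),0),((345,224),0),((380,231),0),((183,279),0),((240,330),0),((250,298),0),((212,287),0),((320,212),0)]),("scene",[((290,252),.012),((407,208),.012)])):
    P=pose(n)
    for uv,z in l: print(n,uv,plane(P,uv,z).round(3))
E
```

```text
side (315, 249) [0.441 0.111 0.012]
side (323, 241) [0.418 0.106 0.04 ]
side (373, 206) [ 0.449 -0.247  0.012]
side (262, 265) [0.52  0.236 0.   ]
side (292, 288) [ 0.391  0.276 -0.   ]
side (345, 224) [ 0.469 -0.092  0.   ]
side (380, 231) [ 0.352 -0.103  0.   ]
side (183, 279) [ 0.639  0.39  -0.   ]
side (240, 330) [0.387 0.445 0.   ]
side (250, 298) [0.446 0.357 0.   ]
side (212, 287) [ 0.552  0.374 -0.   ]
side (320, 212) [ 0.592 -0.134  0.   ]
scene (290, 252) [0.446 0.111 0.012]
scene (407, 208) [ 0.439 -0.258  0.012]
```

View pics/wrist0.png

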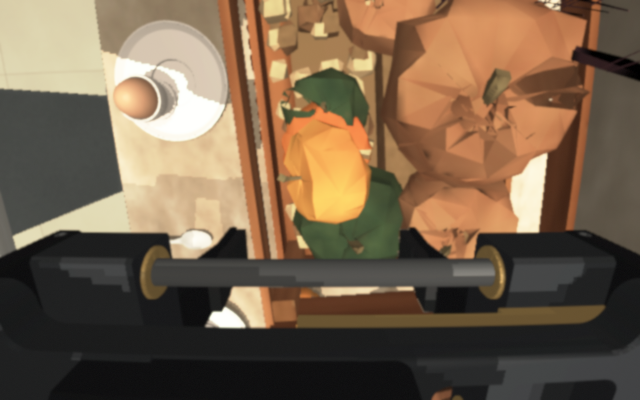

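The wrist view has image right = world +x and image up = +y. The saucer is at about (170,80), and the cup is offset from it toward −x/−y at about (140,97). So the push runs about 30° left of +x. I'll close the fingers, turn tool x along the push and hover behind the cup.

```bash
python3 -m jog '[[[20,-60,0],[0,0,7],1],[[40,-120,0],[0,0,14],1],[[60,-180,0],[0,0,21],1],[[74,-242,0],[0,0,28],1],[[74,-242,0],[0,0,35],1],[[74,-242,0],[0,0,42],1],[[74,-242,0],[0,0,49],1],[[74,-242,0],[0,0,56],1],[[74,-242,0],[0,0,60],1],[[74,-242,0],[0,0,60],1],[[74,-242,0],[0,0,60],1],[[74,-242,0],[0,0,60],1]]'
python3 - <<'E'
from h import *
s=bot.read_state(); print(s['position'],s['tcp_rot'].round(3))
im=vision.capture("wrist"); cv2.imwrite("pics/w1.png",im[:,:,::-1])
np.save("w1.npy",np.r_[s['position'],s['tcp_rot'].ravel()])
E
```

```text
time_s: 1.15
position: [0.383, 0.074, 0.2225]
tcp_rot: [[0.865, 0.501, -0.0], [0.501, -0.865, 0.0], [-0.0, -0.0, -1.0]]
force: [0.3, 0.7, -0.0]
opening: 0.169
[0.38303668 0.07399411 0.22248352] [[ 0.865  0.501 -0.   ]
 [ 0.501 -0.865  0.   ]
 [-0.    -0.    -1.   ]]
```

View pics/w1.png

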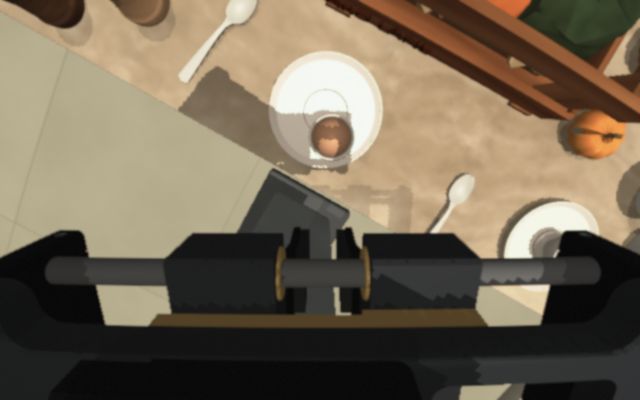

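Saucer is at about (326,110), well ring at (325,108), and cup and egg at (331,136). I'll fit these now.

```bash
cat > fit.py <<'E'
from h import *
import sys
def load(tag):
    v=np.load(tag+".npy"); return cv2.imread(f"pics/{tag}.png"), pose("wrist",dict(position=v[:3],tcp_rot=v[3:].reshape(3,3)))
def ell(m,roi):
    k=np.zeros_like(m); x0,y0,x1,y1=roi; k[y0:y1,x0:x1]=m[y0:y1,x0:x1]
    k=cv2.morphologyEx(k,cv2.MORPH_OPEN,np.ones((3,3)))
    c=max(cv2.findContours(k,cv2.RETR_EXTERNAL,cv2.CHAIN_APPROX_NONE)[0],key=cv2.contourArea)
    return cv2.fitEllipse(cv2.convexHull(c)),c
E
python3 - <<'E'
from fit import *
im,P=load("w1"); hsv=cv2.cvtColor(im,cv2.COLOR_BGR2HSV); S=hsv[:,:,1].astype(int);V=hsv[:,:,2].astype(int)
roi=(255,40,400,180)
m=((S<38)&(V>90)).astype(np.uint8)*255
e,c=ell(m,roi); print("saucer",e)
b=((S>85)&(hsv[:,:,0]<20)).astype(np.uint8)*255
eb,cb=ell(b,(300,110,360,165)); print("egg",eb)
print("saucer c",plane(P,e[0],.015).round(4),"egg c",plane(P,eb[0],.048).round(4))
z=im[60:180,260:400]; z=cv2.resize(z,None,fx=5,fy=5,interpolation=cv2.INTER_CUBIC)
for q,col in ((e,(0,0,255)),(eb,(255,0,0))):
    cv2.ellipse(z,(((q[0][0]-260)*5,(q[0][1]-60)*5),(q[1][0]*5,q[1][1]*5),q[2]),col,1)
cv2.imwrite("pics/w1z.png",z)
E
```

```text
saucer ((326.81219482421875, 107.55075073242188), (108.1687240600586, 114.1383285522461), 147.26065063476562)
egg ((331.194580078125, 136.7887725830078), (37.76144027709961, 38.489601135253906), 4.255334377288818)
saucer c [0.4532 0.1095 0.015 ] egg c [0.4286 0.0901 0.048 ]
```

View pics/w1z.png

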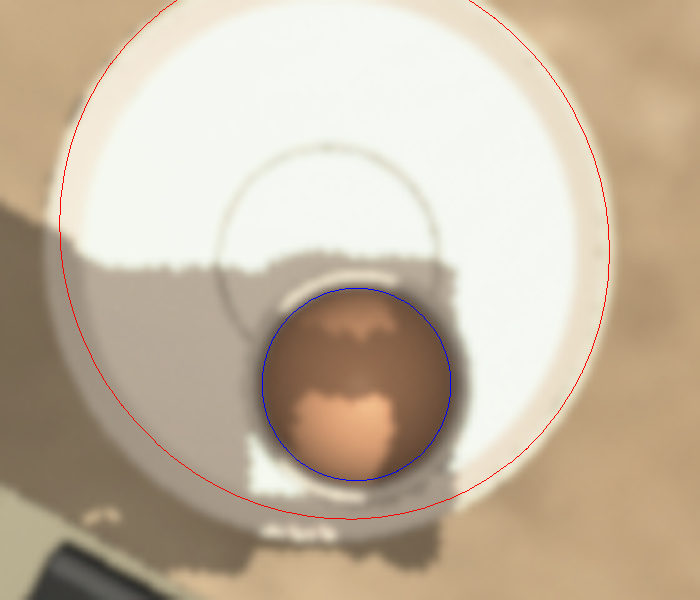

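The well ring in the zoom has its centre at (328,255), i.e. pixel (325.2,110.6). The egg fit at (331.2,136.8) agrees with the rim arcs. The red saucer fit failed because of the shadow, so I'll use the well ring instead.

Run:
```python
from fit import *
im,P=load("w1"); v=np.load("w1.npy"); R=v[3:].reshape(3,3)
w=plane(P,(325.2,110.6),.010); s=plane(P,(325.2,111),.014)
c=plane(P,(331.2,136.8),.050)
print("well",w,s,"cup",c); d=w-c; d[2]=0; print("off mm",np.linalg.norm(d)*1e3,"dir",np.degrees(np.arctan2(d[1],d[0])))
u=d/np.linalg.norm(d)
for n,p in (("well",w),("cup",c)): print(n,"in tool mm",(R.T@(p-v[:3])*1e3).round(1))
# side check
Q=pose("side"); print(proj(Q,[w[0],w[1],.01]),proj(Q,[c[0],c[1],.05]))
a=cv2.imread("pics/side0.png"); h=cv2.cvtColor(a,cv2.COLOR_BGR2HSV)
m=((h[:,:,1]>90)&(h[:,:,2]>110)).astype(np.uint8)[220:250,310:336]; M=cv2.moments(m); print("egg side",310+M['m10']/M['m00'],220+M['m01']/M['m00'],m.sum(), "pred top half egg",proj(Q,[c[0],c[1],.065]))
```

```text
well [0.44937978 0.10934892 0.01      ] [0.44895148 0.10913435 0.014     ] cup [0.42870404 0.0901976  0.05      ]
off mm 28.182601126247526 dir 42.80800687613438
well in tool mm [ 75.2   2.7 212.5]
cup in tool mm [ 47.7   8.9 172.5]
[312.93314851 248.58644142] [322.91306765 234.32234245]
egg side 322.6525821596244 228.15258215962442 426 pred top half egg [322.7875782  229.22862575]
```

The well is 28 mm from the cup at 43°, and the side view agrees. Next I'll yaw to 43°, move behind the cup and go down partway.

```bash
python3 -m jog '[[[-3,20,0],[0,0,-6],1],[[-3,20,40],[0,0,-12.7],1],[[-3,20,80],[0,0,-12.7],1],[[-3,20,120],[0,0,-12.7],1],[[-3,20,150],[0,0,-12.7],1],[[-3,20,150],[0,0,-12.7],1],[[-3,20,150],[0,0,-12.7],1],[[-3,20,150],[0,0,-12.7],1]]'
python3 -m jog '[[[0,0,0],[0,6,0],1],[[0,0,20],[0,6,0],1],[[0,0,46],[0,6,0],1],[[0,0,46],[0,6,0],1],[[0,0,46],[0,6,0],1]]'
python3 - <<'E'
from h import *
s=bot.read_state(); p=s['position'];R=s['tcp_rot'];print(s['time_s'],s['joint_positions'])
W=np.array([.4492,.1092,.01]);C=np.array([.4287,.0902,.01])
print("well",(R.T@(W-p)*1e3).round(1),"cup",(R.T@(C-p)*1e3).round(1),"horiz dist cup",np.linalg.norm((C-p)[:2]))
im=vision.capture("wrist"); cv2.imwrite("pics/w2.png",im[:,:,::-1])
a=vision.capture("side"); cv2.imwrite("pics/s2.png",np.vstack([cv2.resize(a[180:270,250:410],(640,360),interpolation=cv2.INTER_CUBIC),im[:230]])[:,:,::-1])
np.save("w2.npy",np.r_[p,R.ravel()])
E
```

```text
time_s: 1.87
position: [0.3912, 0.0551, 0.0734]
tcp_rot: [[0.735, 0.678, 0.001], [0.678, -0.735, -0.0], [0.001, 0.001, -1.0]]
force: [0.1, -0.3, 0.7]
opening: 0.002
time_s: 2.28
position: [0.3913, 0.0552, 0.0276]
tcp_rot: [[0.731, 0.678, 0.078], [0.674, -0.735, 0.071], [0.106, 0.001, -0.994]]
force: [0.4, -0.2, -0.9]
opening: 0.007
2.2833 [-12.31036218  37.72581785 127.16004968  23.33603293  12.5805883
  12.31636655]
well [76.9 -0.4 25.9] cup [49.1 -0.4 23. ] horiz dist cup 0.05123071726748827
```

View pics/s2.png

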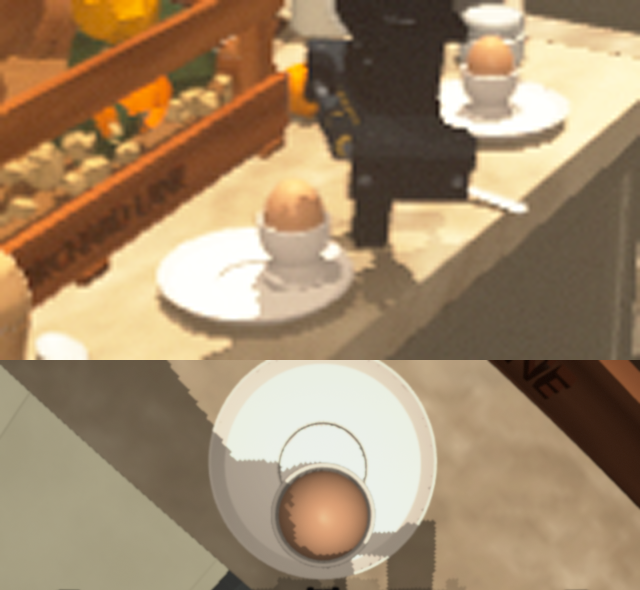

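The closed fingers stand behind the cup, in line with the well. In the wrist part the well ring centre is at (322.5,106) and the cup rim centre at (324,155). I'll refine the lateral error from this, then tap.

```bash
cat > meas.py <<'E'
from fit import *
def meas(tag):
    im,P=load(tag); v=np.load(tag+".npy"); R=v[3:].reshape(3,3)
    h=cv2.cvtColor(im,cv2.COLOR_BGR2HSV)
    b=((h[:,:,1]>85)&(h[:,:,0]<16)).astype(np.uint8)*255
    e,_=ell(b,(240,20,400,225)); 
    c=plane(P,e[0],.052)
    u=R[:,0].copy();u[2]=0;u/=np.linalg.norm(u);l=np.array([u[1],-u[0],0])
    W=np.array([.4492,.1092,0]); d=W-c; print(tag,"egg",np.round(e[0],1),np.round(e[1],1),"cup",c.round(4),"to well: fwd %.1f lat %.1f mm"%(d@u*1e3,d@l*1e3),"TCP to cup fwd %.1f lat %.1f"%((c-v[:3])@u*1e3,(c-v[:3])@l*1e3))
    return P,u,l,v
def snap(tag):
    s=bot.read_state(); np.save(tag+".npy",np.r_[s['position'],s['tcp_rot'].ravel()])
    im=vision.capture("wrist"); cv2.imwrite(f"pics/{tag}.png",im[:,:,::-1]); print(s['time_s'],s['force'].round(2)); return meas(tag)
E
python3 - <<'E'
from meas import *
P,u,l,v=meas("w2")
for uv,z in (((322.5,106),.01),((324,155),.052)): print(plane(P,uv,z).round(4))
E
```

```text
w2 egg [322.8 155.1] [88.5 88.8] cup [0.4288 0.0901 0.052 ] to well: fwd 27.9 lat -0.2 mm TCP to cup fwd 51.3 lat -0.2
[0.449 0.109 0.01 ]
[0.4292 0.0898 0.052 ]
```

```bash
python3 -m jog '[[[4,0,0.4],[0,0,0],1],[[8,0,0.8],[0,0,0],1],[[12,0,1.2],[0,0,0],1],[[14,0,1.4],[0,0,0],1],[[16,0,1.6],[0,0,0],1],[[18,0,1.8],[0,0,0],1],[[20,0,2],[0,0,0],1],[[22,0,2.2],[0,0,0],1],[[24,0,2.4],[0,0,0],1],[[24,0,2.4],[0,0,0],1]]'; python3 -c "
from meas import *
snap('w3')"
```

```text
time_s: 3.22
position: [0.4084, 0.0717, 0.0266]
tcp_rot: [[0.731, 0.678, 0.077], [0.675, -0.735, 0.071], [0.105, 0.0, -0.995]]
force: [0.2, -0.9, -0.2]
opening: 0.007
3.2167 [ 0.18 -0.85 -0.19]
w3 egg [321.2 188.7] [87.6 87.8] cup [0.434  0.0966 0.052 ] to well: fwd 19.7 lat 1.0 mm TCP to cup fwd 35.6 lat -0.9
```

Contact has been made and the cup has moved 8 mm, with 20 mm to go and a lateral drift of about 1 mm. I'll continue gently.

```bash
python3 -m jog '[[[1,0.5,0.1],[0,0,0],1],[[2.5,1,0.2],[0,0,0],1],[[4,1.5,0.4],[0,0,0],1],[[5.5,1.5,0.6],[0,0,0],1],[[7,2,0.7],[0,0,0],1],[[8.5,2,0.9],[0,0,0],1],[[10,2,1],[0,0,0],1],[[10,2,1],[0,0,0],1]]'; python3 -c "
from meas import *
snap('w4')"
```

```text
time_s: 3.93
position: [0.4172, 0.0771, 0.0267]
tcp_rot: [[0.731, 0.678, 0.077], [0.675, -0.735, 0.071], [0.105, 0.0, -0.994]]
force: [0.6, -0.1, 0.1]
opening: 0.002
3.9333 [ 0.57 -0.08  0.09]
w4 egg [318.6 183.4] [87.  87.3] cup [0.4437 0.1046 0.052 ] to well: fwd 7.2 lat 0.3 mm TCP to cup fwd 38.1 lat -2.2
```

Run:
```python
from h import *
a=vision.capture("side"); w=cv2.imread("pics/w4.png")[:,:,::-1]
cv2.imwrite("pics/v4.png",np.vstack([cv2.resize(a[190:270,270:390],(640,426),interpolation=cv2.INTER_CUBIC)[:370],w[:230]])[:,:,::-1])
```

```text
(no output)
```

View pics/v4.png

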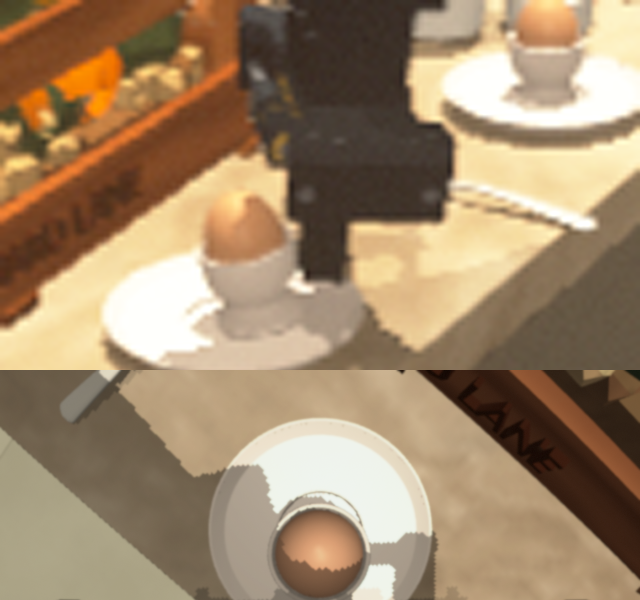

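The saucer has not moved, the egg is upright, and the cup overlaps the well ring, centred laterally with its leading edge dipping. I'll finish slowly.

```bash
python3 -m jog '[[[1,0,0.1],[0,0,0],1],[[2,0,0.2],[0,0,0],1],[[3,0,0.3],[0,0,0],1],[[4,0,0.4],[0,0,0],1],[[5,0,0.5],[0,0,0],1],[[6,0,0.6],[0,0,0],1],[[7,0,0.7],[0,0,0],1],[[8,0,0.8],[0,0,0],1],[[9,0,0.9],[0,0,0],1],[[9,0,0.9],[0,0,0],1]]'; python3 -c "
from meas import *
snap('w5')"
```

```text
time_s: 4.87
position: [0.4237, 0.0831, 0.0268]
tcp_rot: [[0.731, 0.678, 0.077], [0.675, -0.735, 0.071], [0.105, 0.0, -0.994]]
force: [0.0, 0.3, 0.6]
opening: 0.008
4.8667 [0.02 0.31 0.62]
w5 egg [319.9 188.4] [84.9 85.6] cup [0.4489 0.1085 0.052 ] to well: fwd 0.6 lat -0.3 mm TCP to cup fwd 35.7 lat -1.6
```

The egg image shrank to 85 px, which fits a 4 mm drop, and the cup is 0.6 mm from the middle. I'll back off, rise and check.

```bash
python3 -m jog '[[[-5,0,-0.5],[0,0,0],1],[[-12,0,-1.2],[0,0,0],1],[[-22,0,-2.2],[0,0,0],1],[[-30,0,-3],[0,0,0],1],[[-30,0,-40],[0,0,0],1],[[-30,0,-80],[0,0,0],1],[[-30,0,-120],[0,0,0],1],[[-30,0,-150],[0,0,0],1],[[-30,0,-150],[0,0,0],1],[[-30,0,-150],[0,0,0],1]]'
python3 - <<'E'
from meas import *
P,u,l,v=snap('w6')
a=vision.capture("side"); w=cv2.imread("pics/w6.png")[:,:,::-1]
cv2.imwrite("pics/v6.png",np.vstack([cv2.resize(a[200:275,270:390],(640,400),interpolation=cv2.INTER_CUBIC),cv2.resize(w[50:150,240:400],(640,400),interpolation=cv2.INTER_CUBIC)])[:,:,::-1][::1][:800])
x=cv2.imread("pics/v6.png"); cv2.imwrite("pics/v6.png",cv2.resize(x,(480,600)))
E
```

```text
time_s: 5.75
position: [0.3908, 0.0518, 0.1744]
tcp_rot: [[0.731, 0.678, 0.082], [0.674, -0.735, 0.07], [0.108, 0.004, -0.994]]
force: [0.7, 0.1, -1.8]
opening: 0.007
5.75 [ 0.67  0.14 -1.83]
w6 egg [320.  119.6] [43.4 44.5] cup [0.4483 0.1079 0.052 ] to well: fwd 1.6 lat -0.4 mm TCP to cup fwd 80.3 lat -2.2
```

View pics/v6.png

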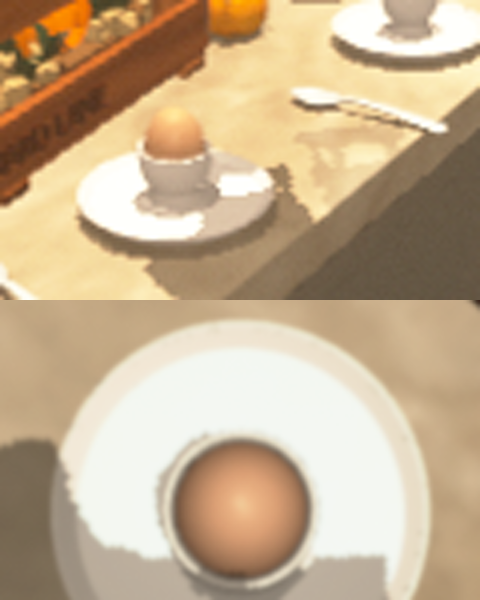

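The cup is concentric with the saucer in the zoom: saucer x 50–430, cup 166–314, egg centre (241,508). It looks level and the egg is upright. I'll check the drop numerically and confirm the bystanders have not moved.

Run:
```python
from meas import *
Q=pose("side"); a0=cv2.imread("pics/side0.png"); a1=vision.capture("side")[:,:,::-1].copy()
def cen(a,x0,y0,x1,y1):
    h=cv2.cvtColor(a,cv2.COLOR_BGR2HSV); m=((h[:,:,1]>90)&(h[:,:,2]>110)).astype(np.uint8)[y0:y1,x0:x1]
    m=cv2.morphologyEx(m,cv2.MORPH_OPEN,np.ones((3,3))); ys,xs=np.nonzero(m); return (x0+xs.mean()).round(2),(y0+ys.mean()).round(2),ys.min()+y0,xs.size
print("before",cen(a0,312,220,336,246)," done egg",cen(a0,364,185,382,203))
print("after",cen(a1,300,214,328,240)," done egg",cen(a1,364,185,382,203))
b=proj(Q,[.4287,.0902,.065])
for dz in (0,.004): print("pred shift",dz,(proj(Q,[.4488,.1087,.065-dz])-b).round(2))
d=cv2.absdiff(a0,a1).max(2); d=cv2.GaussianBlur(d,(3,3),0)
n,_,st,_=cv2.connectedComponentsWithStats((d>35).astype(np.uint8)); print([s.tolist() for s in st[1:] if s[4]>25])
s=bot.read_state();print(s['time_s'],s['position'])
```

```text
before (np.float64(323.57), np.float64(228.2), np.int64(220), 391)  done egg (np.float64(372.0), np.float64(193.89), np.int64(189), 96)
after (np.float64(312.26), np.float64(225.11), np.int64(214), 570)  done egg (np.float64(372.05), np.float64(193.93), np.int64(189), 97)
pred shift 0 [-10.21   0.87]
pred shift 0.004 [-10.16   2.24]
[[253, 0, 108, 86, 4448], [410, 0, 98, 158, 5692], [327, 19, 52, 92, 2745], [381, 55, 39, 116, 1606], [250, 88, 66, 72, 2070], [327, 115, 45, 77, 2006], [497, 142, 12, 40, 212], [546, 143, 14, 38, 107], [422, 190, 23, 39, 206], [507, 206, 8, 6, 27], [260, 228, 89, 93, 2628], [465, 233, 10, 5, 36], [443, 293, 15, 14, 47], [499, 313, 10, 12, 36]]
5.9 [0.38897458 0.05236162 0.17190156]
```

Run:
```python
from meas import *
a0=cv2.imread("pics/side0.png"); a1=vision.capture("side")[:,:,::-1].copy()
z=[cv2.resize(a[218:262,x-30:x+30],(390,286),interpolation=cv2.INTER_CUBIC) for a,x in ((a0,323),(a1,313))]
cv2.imwrite("pics/v7.png",np.hstack(z))
T=a0[220:254,312:335]
r=cv2.matchTemplate(a1[205:270,290:345],T,cv2.TM_CCOEFF_NORMED); _,mx,_,(x,y)=cv2.minMaxLoc(r)
q=lambda l,c,k:(l-k)/(2*(l+k-2*c))
print(mx,"shift",290+x+q(r[y,x-1],r[y,x],r[y,x+1])-312,205+y+q(r[y-1,x],r[y,x],r[y+1,x])-220)
```

```text
0.6527445316314697 shift -9.8072815 1.9976196
```

View pics/v7.png

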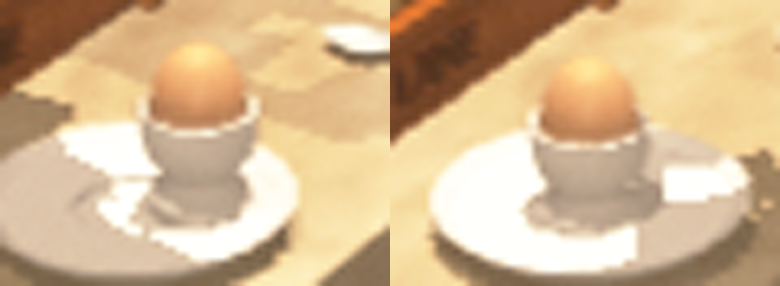

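The egg shifted down 2.0–2.3 px. Seated predicts 2.2 and still on the ledge predicts 0.9, so the cup is in the well and level. I'll draw the hand further away and hand in.

```bash
python3 -m jog '[[[0,0,-30],[0,0,0],1],[[0,0,-60],[0,0,0],1],[[0,0,-90],[0,0,0],1],[[0,0,-90],[0,0,0],1],[[0,0,-90],[0,0,0],1],[[0,0,-90],[0,0,0],1]]'; python3 -c "
from meas import *
snap('w8'); print(bot.hand_in())"
```

```text
time_s: 6.45
position: [0.3822, 0.0461, 0.2609]
tcp_rot: [[0.731, 0.678, 0.074], [0.674, -0.735, 0.072], [0.103, -0.003, -0.995]]
force: [0.4, -0.2, -0.3]
opening: 0.004
6.45 [ 0.43 -0.17 -0.27]
w8 egg [368.9  28.4] [ 41.  107.4] cup [0.5578 0.1367 0.052 ] to well: fwd -98.4 lat -53.4 mm TCP to cup fwd 190.5 lat 52.5
the job is handed in; nothing more can be done
None
```

The off-centre egg cup is now seated in its saucer's well, level and with its egg upright. I pushed its bowl low down with three slow, light strokes of the closed fingertips, covering 28 mm. Then I backed the hand off, raised it about 0.23 m and handed in at about 6.5 s.

**Last checks:**
- **Centring:** the cup measured 0.6 to 1.6 mm from the middle of the well, inside the 3 mm of play. It also looked concentric with the saucer from above.
- **Drop:** the egg moved down 2.0 to 2.3 px in the side view. Seated predicts 2.2 px, and still on the ledge predicts 0.9 px.
- **Saucer and other setting:** the saucer and the other egg had not moved in the side view. I did not check the spoons, timer, mill or mug one by one, but the hand kept clear of them.
- **Forces:** readings taken between strokes stayed under 2 N.

**Checks that failed or disagreed:**
- The first saucer outline fit was thrown off by shadow, so I used the well ring instead.
- The first side-view egg mask picked up background, so I replaced it with template matching. Its match score was only 0.65, but the egg-top reading agreed with it.
- The egg fit in the final, higher wrist picture landed on the crate instead of the egg, so it says nothing about the cup.

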